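Draw the seated plug from a mould base with the quarter-turn puller

ROBOT

A 6-joint arm with a two-finger parallel gripper is mounted at the origin on a cart in front of the work surface, level with it; the furniture and walls round the work are solid. World frame = base frame: x ahead of the robot, y to its left, z up, the work surface at z = 0. Lengths are in m, angles in degrees, forces in N, time in s.
With the tool pointing down it reaches from about 0.375 to 0.75 m from the base axis. Payload 9 kg.
Tool frame: the origin (TCP) lies midway between the tips of the shut fingers; the grasp point (between the pads) lies 19 mm behind it (bot.pinch_z is the distance from the TCP to the grasp point, in m); y points along the fingers, x is the direction in which the jaws open and shut, and the axes are right-handed (so a half turn about y gives the same grasp; the last joint's range is limited). The gripper opens to 85 mm and grips with 20 to 120 N. Pads are 22 mm wide; open, the fingers measure 114 mm over their backs; the gripper's body (76 mm by 85 mm) begins 54 mm behind the grasp point. The pads swing forward as they close: fully open they stand 13 mm farther back than shut.
Start: joints at [-76.415, 5.964, 5.575, 89.605, 0, 77.527], TCP at [0.264, -0.539, 0.231] pointing down, gripper open.
Joint ranges: [-171.21, 171.21], [-48.23, 106.86], [-62.78, 66.21], [-105.2, 120.99], [-86.42, 89.51], [-180, 180]. Speed limits (degrees/s): [127.2, 127.2, 147.25, 180, 180, 180].

INTERFACE

Orientations are given as [roll, pitch, yaw] about the fixed x, y, z axes, in that order (R = Rz(yaw) Ry(pitch) Rx(roll)).
In Python, from workcell import bot, imaging gives the robot as it stands.
- The arm moves only by the tool send_rows, never from a script. Its argument "targets" is a list of rows, each a list of 7 numbers: the shift along the tool's x, y, z each as a share of 0.025 m, from -1 to 1, then the turn, a rotation vector about the tool's x, y, z each as a share of 0.08 rad, from -1 to 1, then the finger opening in mm, from 0 to 85.4. A call has 1 to 10 rows; each row shifts and turns the pose as measured when the row begins, along the tool's axes as they then stand; what a row does not reach is not made up. A row lasts 1/12 s, in which the tool goes at most 41.7 mm and 7.16 degrees, less where a joint would pass 70% of its speed; a pose out of reach is approached as far as the arm can. A call with a number of a shift or a turn outside -1 to 1 is refused whole. A call with a gripper value outside its range is refused whole. The fingers move at their own pace and stop on an object; "newtons" is the grip in N (left out, the last holds). Time passes only in rows, so rows that do not move let the fingers close. It gives the time, the measured TCP pose, the force and the opening at its end, in the units of the state.
- bot.get_obs(): the state, without advancing time (a new reading comes with each control period).
- imaging.camera(name): name is "side" or "top"; returns a dict with "img" (480x640x3 uint8, blue, green, red), "camera_matrix" (3x3 intrinsics, pixels), "k1" (the pictures are not rectified: a ray, as slopes to the right and down, at radius r is drawn at 1 + k1 r^2 times it, then the intrinsics apply), "extrinsics" (4x4, takes a point from camera to world coordinates). Camera axes: x right, y down, z forward; pixel columns grow to the right and rows downward; lengths in m; the calibration is good to about 2 mm. A picture is of the moment at which its call begins. There is no depth.
- bot.sign_off(): hands the job in, once; it reports no verdict.
The state is a dict: "time": time; "joints": joint angles; "qd": joint speeds; "tau": joint torques, N m; "eef_pos": TCP position; "ee_rot": TCP orientation; "wrist_force": force on the tool from outside, world axes, zero at the start; "ft_torque": the same for the moment, N m; "opening": finger opening in m.
Only numpy, scipy, OpenCV 4.12 (cv2) and the standard library are available. Lean on these libraries where they do the work, as an engineer would, in place of code of your own. Each camera call takes 0.05 s, during which the arm holds its last target.

TASK

Take the puller from its wooden stand, feel its cross-bar foot into the slot on top of the steel plug in the aluminium mould base and turn it about a quarter turn clockwise so that it catches. Draw the plug straight up out of its bore with the puller and set it down gently, upright, on the floor of the wooden tray, with the puller left standing in it. Work gently without forcing the puller, do not touch the plug with the gripper, and leave the other things where they are.

Things in the scene. Friction and masses are not known exactly. Their poses are not given: they have to be found in the camera images.
- mould_base: Fixed aluminium block, 100 x 100 x 52 mm high (screw heads 4 mm high at the top's corners, a low hold-down lug on either y side); origin at the centre of its underside, z up. A blind vertical bore, 46 mm wide and 44 mm deep, opens in the middle of its top; the plug sits in it, held by two hidden spring plungers (8 to 18 N to draw it).
- plug: Steel plug, a cup of 44 mm diameter, 40 mm high; origin at the centre of its underside, z up along its axis. Seated, its top lies 4 mm below the block's top. The foot is caught once turned well out of line with the slot; stops inside end its clockwise turn (from above) about 85 degrees from the slot. Plug and plate weigh 0.2 to 0.35 kg; forced past the stop, they turn along.
- plug_top (a point): Centre of the plug's top face, axes as the plug's. A swivel plate there, 8 mm thick, has a slot 27.5 x 10.2 mm through its middle and a 20 mm deep hollow below. The slot's long direction lies 0.2 to 1.6 rad anticlockwise about z from this x axis and is NOT measured: look or feel for it (a foot off the slot rests on the plate, one over it sinks 17 mm). It takes 0.3 N m to turn the plate.
- puller: The puller; origin at the underside of its foot, 79 mm below the head's centre, z up. The foot is a cross bar 24 mm long (along x), 8 mm wide, 6 mm high on an 8 mm rod. A 34 mm collar, underside 17 mm above the origin, lands on the plug's top when the foot is through the slot; the turned foot then has 3 mm of lift before it bears on the plate.
- puller_grip (a point): Centre of the puller's square steel head, 22 x 22 mm and 34 mm high (z up along the rod), its sides square to this point's x and y axes, the foot's bar along x. Grip it by either pair of sides. The puller weighs 0.15 kg; at the start it stands upright in the stand.
- stand: Fixed wooden block 80 x 64 x 40 mm high, with a slot 27 x 11 mm (long along x) through its middle, in which the puller stands hung by its collar, foot 23 mm above the bench; origin at the centre of its underside. It and the tray may stand on either side of the mould base.
- tray: Fixed open wooden tray 120 x 120 mm, 24 mm high, walls and floor 5 mm thick; origin at the centre of its underside.
- spindle_part_3: Bystander: white turned spindle part, 56 mm wide, 102 mm high, loose; origin at its underside.
- spindle_part_2: Bystander: white turned spindle part, 56 mm wide, 135 mm high, loose; origin at its underside.
- block_4: Bystander: grey-brown packing block 40 x 55 x 40 mm, loose; origin at its underside.

How it is judged:
By the outcome, as a careful person would: the job done as asked, in the order asked, and still so for the second after the job is handed in, with the robot touching nothing.
It also fails if it takes over 72 s, if anything falls off the work surface, if the arm or the gripper's body presses on something with over 40 N, if the wrist force passes 120 N, or if a joint passes its speed limit or range.

## Working session

There is one attempt and no reset: what is moved stays moved. The work goes in short steps, Python scripts to look and compute and a tool call to move; the robot and the scene stay as the last step left them, time stands still between calls to the robot, and variables do not carry over. Pictures are saved under pics/ and viewed, and the job is handed in when it is done.

Besides the shell and the picture viewer there is one more tool, called after ">>>" as name([rows], argument=value, ...), one row to a line, values as JSON. send_rows: Moves the arm, as the interface text tells. Its arguments: {"type":"object","properties":{"targets":{"type":"array","items":{"type":"array","items":{"type":"number"}}},"newtons":{"type":"number"}},"required":["targets"]}

```bash
ls; mkdir -p pics; python3 - <<'E'
from workcell import bot, imaging
import cv2
print(bot.get_obs(), bot.pinch_z)
for n in ("side","top"):
    c=imaging.camera(n); cv2.imwrite(f"pics/{n}0.png",c["img"]); print(n,c["camera_matrix"],c["k1"],c["extrinsics"])
E
```

```text
pics
{'time': 0.0, 'joints': array([-7.64177631e+01,  5.99842750e+00,  5.52611226e+00,  8.96072957e+01,
        4.35387712e-04,  7.75254459e+01]), 'qd': array([-0.02224642,  0.02911703, -0.00808878,  0.03242276, -0.04999433,
        0.0180681 ]), 'tau': array([-5.98230563e-04, -5.56930661e+01,  5.03652585e+01,  1.67678803e-02,
       -5.03490774e-04,  1.72342533e-05]), 'eef_pos': array([ 0.26346979, -0.53865967,  0.23051521]), 'ee_rot': array([-8.99823784e+01,  7.76374701e-02, -6.39431974e+01]), 'wrist_force': array([ 0.49910009,  0.42258704, -0.50595908]), 'ft_torque': array([ 0.04434079, -0.02740096,  0.01594326]), 'opening': 0.0852813108550324} 0.0187
side [[616.16272247   0.         326.97293827]
 [  0.         616.16272247 238.86193466]
 [  0.           0.           1.        ]] -0.21638630463722264 [[ 0.91686735 -0.16806785  0.36208763  0.14552778]
 [-0.399128   -0.40219914  0.82397372 -0.9739807 ]
 [ 0.00714784 -0.89999392 -0.43584384  0.60215188]
 [ 0.          0.          0.          1.        ]]
top [[463.16790515   0.         320.62923621]
 [  0.         463.16790515 232.2779112 ]
 [  0.           0.           1.        ]] 0.03162159871315113 [[ 4.12002511e-03 -9.99684370e-01  2.47827557e-02  5.28527527e-01]
 [-9.99891694e-01 -3.76818880e-03  1.42268052e-02 -6.77075178e-04]
 [-1.41289287e-02 -2.48386864e-02 -9.99591623e-01  1.13214658e+00]
 [ 0.00000000e+00  0.00000000e+00  0.00000000e+00  1.00000000e+00]]
```

View pics/side0.png

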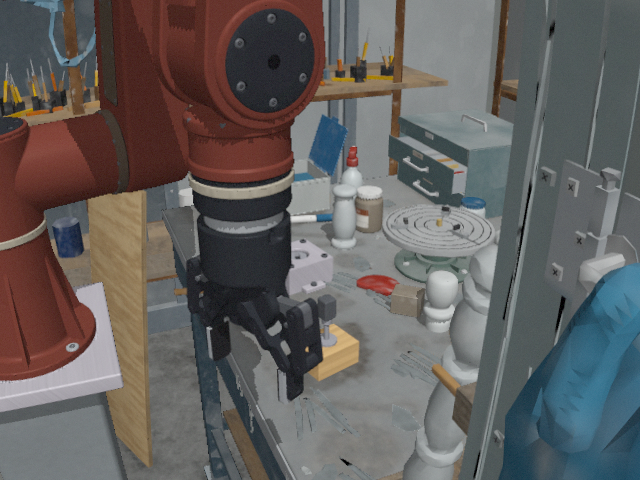

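View pics/top0.png

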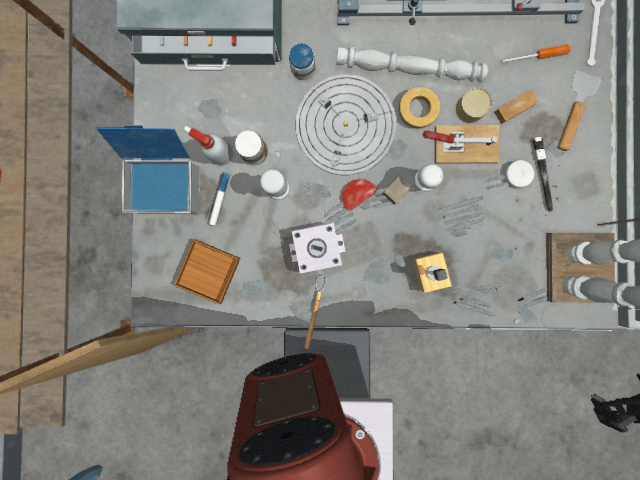

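```bash
cat > h.py <<'E'
import numpy as np, cv2
from workcell import bot, imaging
def shot(n,name=None):
    c=imaging.camera(n)
    if name: cv2.imwrite(f"pics/{name}.png",c["img"])
    return c
def ray(c,uv):
    K=c["camera_matrix"];k=c["k1"];E=c["extrinsics"]
    d=np.array([(uv[0]-K[0,2])/K[0,0],(uv[1]-K[1,2])/K[1,1]]);s=d.copy()
    for _ in range(30): s=d/(1+k*(s@s))
    return E[:3,3],E[:3,:3]@np.array([s[0],s[1],1.])
def onz(c,uv,z):
    o,d=ray(c,uv);return o+d*(z-o[2])/d[2]
def proj(c,P):
    K=c["camera_matrix"];E=c["extrinsics"];p=E[:3,:3].T@(np.asarray(P,float)-E[:3,3]);s=p[:2]/p[2]
    s=s*(1+c["k1"]*(s@s));return np.array([K[0,0]*s[0]+K[0,2],K[1,1]*s[1]+K[1,2]])
def crop(c,u0,v0,u1,v1,s,name):
    cv2.imwrite(f"pics/{name}.png",cv2.resize(c["img"][v0:v1,u0:u1],None,fx=s,fy=s,interpolation=cv2.INTER_CUBIC))
E
python3 - <<'E'
from h import *
c=shot("top")
a=c["img"]
pan=[a[215:280,285:350],a[240:305,400:465]]
cv2.imwrite("pics/pan.png",cv2.resize(np.hstack(pan),None,fx=6,fy=6,interpolation=cv2.INTER_CUBIC))
crop(c,165,230,250,310,7,"tray")
E
```

```text
(no output)
```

View pics/pan.png

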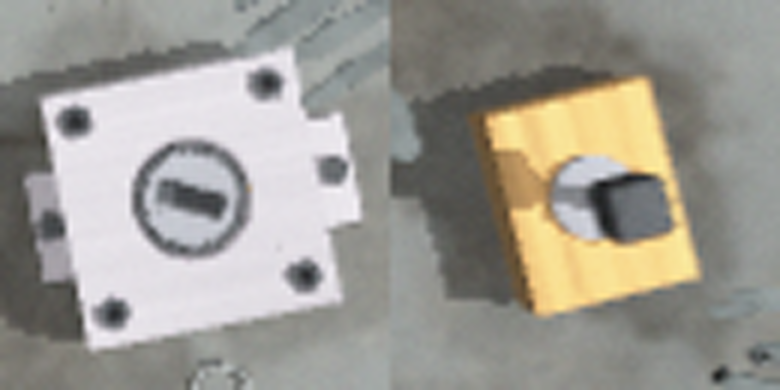

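View pics/tray.png

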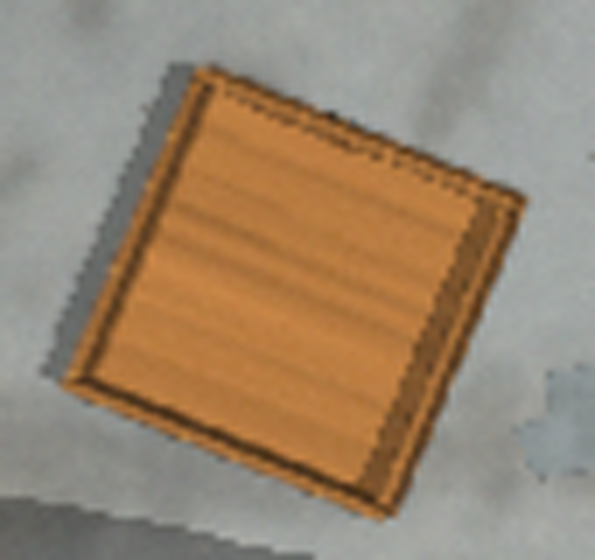

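```bash
cat > m.py <<'E'
from h import *
c=shot("top");a=c["img"];hsv=cv2.cvtColor(a,cv2.COLOR_BGR2HSV);g=cv2.cvtColor(a,cv2.COLOR_BGR2GRAY)
def big(mask,roi):
    m=np.zeros_like(mask);u0,v0,u1,v1=roi;m[v0:v1,u0:u1]=mask[v0:v1,u0:u1]
    n,l,s,ce=cv2.connectedComponentsWithStats(m)
    i=1+np.argmax(s[1:,4]);return (l==i).astype(np.uint8)
def rect(m,z,name):
    cn=max(cv2.findContours(m,cv2.RETR_EXTERNAL,cv2.CHAIN_APPROX_NONE)[0],key=cv2.contourArea)
    P=np.array([onz(c,p[0],z)[:2] for p in cn])*1000
    r=cv2.minAreaRect(P.astype(np.float32));b=cv2.boxPoints(r)
    print(name,"ctr",np.round(r[0],1),"size",np.round(r[1],1),"ang",round(r[2],1),"n",len(P))
    return r
# tray (orange-brown)
h,s,v=hsv[...,0],hsv[...,1],hsv[...,2]
rect(big(((h<25)&(s>100)&(v>60)).astype(np.uint8),(165,230,250,310)),0.024,"tray")
m=big(((h<30)&(s>90)&(v>130)).astype(np.uint8),(400,240,465,305))
rect(cv2.morphologyEx(m,cv2.MORPH_CLOSE,np.ones((9,9))),0.040,"stand")
# head
for t in (90,110,125):
    rect(big(((g<t)&(s<60)).astype(np.uint8),(428,262,452,285)),0.119,"head%d"%t)
# collar
rect(big(((g>140)&(s<60)).astype(np.uint8),(420,260,450,288)),0.046,"collar")
# mould top
m=big(((g>190)&(s<60)).astype(np.uint8),(280,215,352,280))
rect(m,0.052,"mould")
print("hist");
for t in (70,90,110,130):
    mm=big((g<t).astype(np.uint8),(309,240,324,254))
    rect(mm,0.048,"slot%d"%t)
    M=cv2.moments(mm,True);th=.5*np.arctan2(2*M['mu11'],M['mu20']-M['mu02'])
    p=np.array([M['m10'],M['m01']])/M['m00'];d=np.array([np.cos(th),np.sin(th)])
    A=onz(c,p,0.048);B=onz(c,p+5*d,.048);print("  mom",p,A*1000,np.degrees(np.arctan2(*(B-A)[1::-1]))%180)
print(g[238:258,306:328])
print(g[262:285,426:452])
E
python3 m.py
```

```text
tray ctr [461.4 287.1] size [123.3 121.1] ang 67.6 n 183
stand ctr [ 463.6 -248.6] size [81.7 65.6] ang 13.9 n 116
head90 ctr [ 467.5 -238.9] size [17.3 25.3] ang 63.5 n 34
head110 ctr [ 467.2 -238.9] size [19.9 24.9] ang 66.0 n 33
head125 ctr [ 463.7 -243.7] size [23.9 27.3] ang 18.8 n 37
collar ctr [ 473.2 -248.4] size [ 9.3 25.5] ang 0.4 n 24
mould ctr [520.3  17.6] size [ 99.6 114.3] ang 12.1 n 187
hist
slot70 ctr [518.6  20.8] size [0. 0.] ang 0.0 n 1
  mom [318. 248.] [518.585815    20.75401085  48.        ] 90.2434061068807
slot90 ctr [519.3  21.7] size [18.5  6.7] ang 71.8 n 18
  mom [317.6  247.84] [518.95599577  21.69170896  48.        ] 71.58317236511377
slot110 ctr [519.5  23.9] size [24.4  8.4] ang 74.3 n 23
  mom [316.81578947 247.52631579] [519.68179609  23.53020467  48.        ] 71.99144900006515
slot130 ctr [519.2  24.1] size [26.  9.] ang 74.3 n 24
  mom [316.56818182 247.65909091] [519.36884794  24.10836305  48.        ] 75.25998123138339
[[228 228 230 227 230 227 221 196 180 164 156 154 156 179 196 216 223 226
  227 229 227 227]
 [228 229 233 230 225 201 147  82 1
[... 3540 characters left out ...]
12 113 115
  117 115 137 204 227 190 122 121]
 [223 220 209 207 184 191 206 209 187 141  95  62  79 106 112 112 115 130
  147 174 211 225 228 200 136 118]
 [225 222 216 208 213 220 204 187 187 213 203 146 123 133 147 177 208 219
  220 221 224 225 228 210 151 120]
 [222 221 218 207 210 220 223 223 223 226 222 219 219 218 220 220 219 218
  217 221 224 224 227 220 173 120]
 [224 223 221 207 207 217 222 223 224 224 222 218 218 219 222 223 222 217
  218 220 224 225 226 228 196 126]
 [223 221 222 211 205 215 221 222 222 224 223 219 220 218 220 220 222 219
  217 220 223 222 226 228 210 153]
 [222 224 221 215 205 211 220 223 224 224 224 220 220 218 220 221 220 219
  218 218 222 224 226 228 212 159]]
```

```bash
cat > m2.py <<'E'
from m import *
print("----")
sil=big((g<160).astype(np.uint8),(433,268,448,283))
# top face = inside silhouette and 80<g<160 
tf=(((g>84)&(g<160)).astype(np.uint8))*0
tf[268:281,434:448]=((g>78)&(g<150))[268:281,434:448]
tf=big(cv2.morphologyEx(tf,cv2.MORPH_OPEN,np.ones((3,3),np.uint8)),(434,268,448,281))
M=cv2.moments(tf,True);p=np.array([M['m10'],M['m01']])/M['m00'];print("head tf",p,M['m00'],onz(c,p,.119)*1000)
rect(tf,.119,"tf")
# stand top
for t in (170,190,205):
    m=big(((h<30)&(s>60)&(v>t)).astype(np.uint8),(400,240,465,305))
    rect(cv2.morphologyEx(m,cv2.MORPH_CLOSE,np.ones((15,15))),0.040,"stand%d"%t)
# ring
pts=[]
for a_ in np.radians(np.arange(0,360,10)):
    # bore edge: outermost crossing of g<165 from outside
    for r in np.arange(14,6,-.1):
        u=np.float32([[317+r*np.cos(a_)]]);w=np.float32([[247.7+r*np.sin(a_)]])
        if cv2.remap(g,u,w,cv2.INTER_LINEAR)[0,0]<165: pts.append(onz(c,(u[0,0],w[0,0]),.052)[:2]*1000);break
e=cv2.fitEllipse(np.float32(pts));print("bore ring",e)
# screws
for r in ((293,230,303,240),(324,224,335,234),(331,256,341,266),(299,262,309,273)):
    u0,v0,u1,v1=r;w=np.clip(190.-g[v0:v1,u0:u1],0,None);vv,uu=np.mgrid[v0:v1,u0:u1]
    print("screw",onz(c,((uu*w).sum()/w.sum(),(vv*w).sum()/w.sum()),.055)[:2]*1000)
s_=shot("side")
for n,P in dict(head=(.466,-.245,.119),stand=(.4636,-.2486,.04),bore=(.52,.024,.052),tray=(.461,.287,.005)).items(): print(n,proj(s_,P))
crop(s_,290,280,370,390,6,"sh")
E
python3 m2.py | sed -n '/----/,$p'
```

```text
----
head tf [441.56321839 274.82758621] 87.0 [ 462.26977574 -249.10436204  119.        ]
tf ctr [ 462.3 -249.3] size [21.  19.1] ang 9.2 n 32
stand170 ctr [ 463.  -249.3] size [80.8 65.7] ang 14.5 n 119
stand190 ctr [ 462.7 -249.5] size [80.3 64.8] ang 14.5 n 119
stand205 ctr [ 463.  -249.5] size [79.7 64.3] ang 14.4 n 117
bore ring ((519.3623046875, 24.33804702758789), (45.846378326416016, 46.06153869628906), 175.5955810546875)
screw [549.83903323  70.24826141]
screw [564.94155765  -4.46159152]
screw [489.74310345 -19.67850874]
screw [473.89724358  54.18433699]
head [326.58856211 297.07550784]
stand [325.7531528  341.62188116]
bore [296.68456187 254.70177456]
tray [232.3038295  228.99541347]
```

View pics/sh.png

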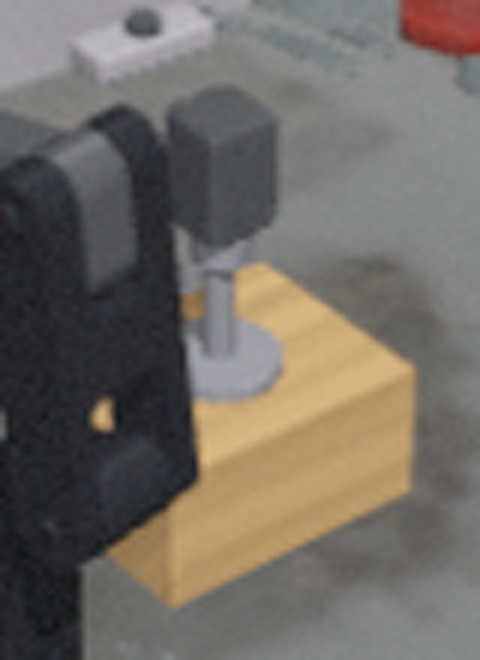

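>>> send_rows([
  [-0.5,0,0.87,0,0,0,60],
  [-0.5,0,0.87,0,0,0,60],
  [-0.5,0,0.87,0,0,0,60],
  [-0.5,0,0.87,0,0,0,60],
  [-0.5,0,0.87,0,0,0,60],
  [-0.5,0,0.87,0,0,0,60],
  [-0.5,0,0.87,0,0,0,60],
  [-0.5,0,0.87,0,0,0,60],
  [-0.5,0,0.87,0,0,0,60],
  [-0.5,0,0.87,0,0,0,60],
], newtons=20)

```text
time: 1.13
eef_pos: [0.4065, -0.3259, 0.2293]
ee_rot: [-90.0, 0.1, -64.4]
wrist_force: [0.5, 0.4, -0.4]
opening: 0.0603
```

>>> send_rows([
  [-0.45,0,0.84,0,0,0,60],
  [-0.45,0,0.84,0,0,0,60],
  [-0.45,0,0.84,0,0,0,60],
  [-0.45,0,0.84,0,0,0,60],
  [0,0,0,0,-1,0,60],
  [0,0,0,0,-1,0,60],
  [0,0,0,0,-1,0,60],
  [0,0,0,0,-1,0,60],
  [0,0,0,0,-1,0,60],
  [0,0,0,0,-1,0,60],
])

```text
time: 1.97
eef_pos: [0.4681, -0.2386, 0.2297]
ee_rot: [-89.9, 0.0, -35.4]
wrist_force: [-0.1, -0.6, -0.1]
opening: 0.0599
```

>>> send_rows([
  [0,0,0,0,-1,0,60],
  [0,0,0,0,-1,0,60],
  [0,0,0,0,-1,0,60],
  [0,0,0,0,-1,0,60],
  [0,0,0,0,-1,0,60],
  [0,0,0,0,-1,0,60],
  [0,0,0,0,-1,0,60],
  [0,0,0,0,-1,0,60],
  [0,0,0,0,-1,0,60],
  [0,0,0,0,-1,0,60],
])

```text
time: 2.8
eef_pos: [0.4679, -0.2382, 0.2295]
ee_rot: [-89.9, -0.0, 12.8]
wrist_force: [0.3, -0.5, 1.0]
opening: 0.0598
```

```bash
cat > fn.py <<'E'
from h import *
def to(P,yaw):
    o=bot.get_obs();y=np.radians(o["ee_rot"][2]);d=np.asarray(P)-o["eef_pos"]
    a=d[0]*np.cos(y)+d[1]*np.sin(y);b=-d[0]*np.sin(y)+d[1]*np.cos(y)
    print("t",round(o["time"],2),"pos",np.round(o["eef_pos"]*1000,1),"rot",np.round(o["ee_rot"],2),"F",np.round(o["wrist_force"],1),"T",np.round(o["ft_torque"],2),"op",round(o["opening"]*1000,1),"j6",round(o["joints"][5],1))
    print("shares x,y,z total",np.round(np.array([a,-d[2],b])/.025,2),"turn y",round(-np.radians(yaw-o["ee_rot"][2])/.08,2))
E
python3 - <<'E'
from fn import *
to((.4625,-.2493,.083),14)
c=shot("side");crop(c,270,270,390,390,5,"s2")
for P in [(.4625,-.2493,.119),(.4625,-.2493,.085),(.4625,-.2493,.040)]:print((proj(c,P)-[270,270])*5)
E
```

```text
t 2.8 pos [ 467.9 -238.2  229.5] rot [-8.993e+01 -3.000e-02  1.283e+01] F [ 0.3 -0.5  1. ] T [-0.01 -0.06  0.  ] op 59.8 j6 35.9
shares x,y,z total [-0.31  5.86 -0.39] turn y -0.26
[277.95779888 144.58293142]
[277.28143274 239.60307879]
[276.42666592 360.10020259]
```

View pics/s2.png

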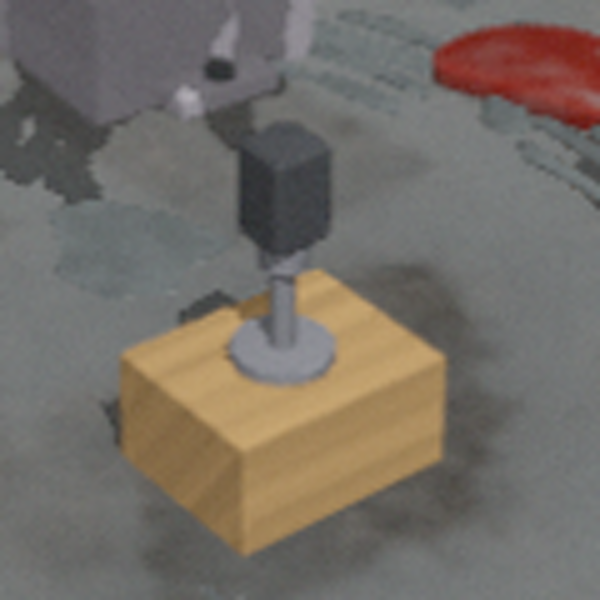

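```bash
python3 - <<'E'
from fn import *
c=shot("side");crop(c,310,288,345,328,20,"s3")
E
```

```text
(no output)
```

View pics/s3.png

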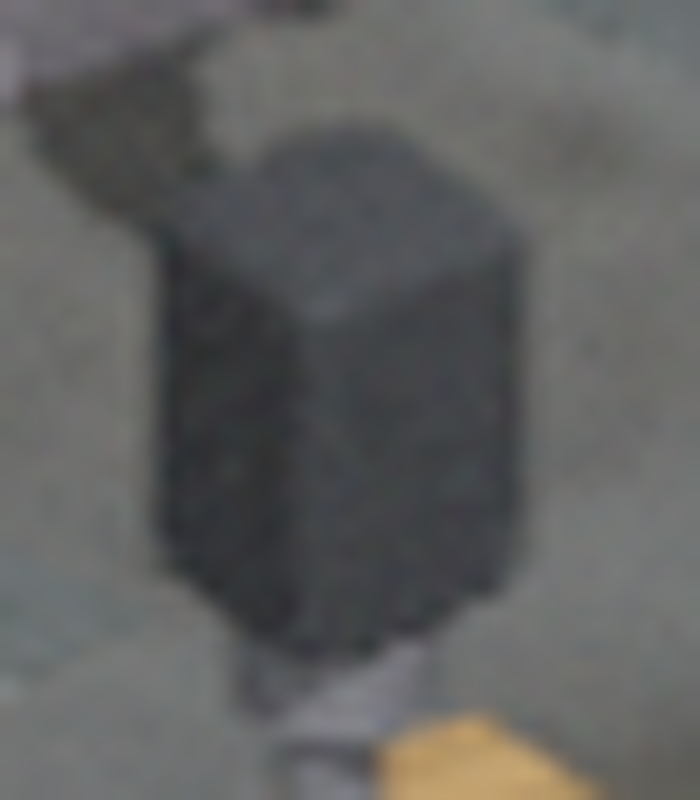

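```bash
python3 - <<'E'
from fn import *
c=shot("side")
def P(uv,z,s,o): return onz(c,(np.array(uv)+.5)/s-.5+o,z)[:2]*1000
q=np.array([P(u,.119,20,[310,288]) for u in [(160,228),(312,310),(522,238),(365,122)]])
print(q.round(1),q.mean(0)); 
for i in range(4):
    d=q[(i+1)%4]-q[i];print(np.linalg.norm(d),np.degrees(np.arctan2(d[1],d[0])))
q=np.array([P(u,.040,5,[270,270]) for u in [(120,357),(242,448),(445,355),(320,270)]])
print(q.round(1),q.mean(0))
E
```

```text
[[ 451.3 -244.6]
 [ 457.2 -259.8]
 [ 475.8 -256.5]
 [ 471.7 -236.4]] [ 464.00649717 -249.32353046]
16.228978661161182 -68.74917261356765
18.839803287079096 9.992777236417554
20.475384388985304 101.47685257620546
21.954899436020526 -158.04153776255754
[[ 417.8 -227.6]
 [ 434.8 -285.9]
 [ 512.1 -266.3]
 [ 495.6 -207. ]] [ 465.08045481 -246.69237437]
```

>>> send_rows([
  [-0.28,0.5,-0.4,0,-0.15,0,60],
  [0,0.8,0,0,0,0,60],
  [0,0.8,0,0,0,0,60],
  [0,0.5,0,0,0,0,60],
  [0,0,0,0,0,0,60],
])

```text
time: 3.37
eef_pos: [0.4639, -0.2505, 0.1636]
ee_rot: [-90.1, -0.1, 12.3]
wrist_force: [-0.9, 0.6, 0.3]
opening: 0.06
```

```bash
python3 - <<'E'
from fn import *
to((.4632,-.2494,.083),13.5)
E
```

```text
t 3.37 pos [ 463.9 -250.5  163.6] rot [-90.1   -0.15  12.33] F [-0.9  0.6  0.3] T [0.03 0.02 0.04] op 60.0 j6 35.0
shares x,y,z total [-0.02  3.22  0.05] turn y -0.25
```

>>> send_rows([
  [0,0.8,0,0,-0.2,0,60],
  [0,0.8,0,0,0,0,60],
  [0,0.8,0,0,0,0,60],
  [0,0.7,0,0,0,0,60],
  [0,0,0,0,0,0,34],
  [0,0,0,0,0,0,30],
  [0,0,0,0,0,0,27],
])

```text
time: 3.95
eef_pos: [0.466, -0.2515, 0.0891]
ee_rot: [-90.3, -0.3, 12.8]
wrist_force: [-0.4, 0.5, 1.0]
opening: 0.027
```

```bash
python3 - <<'E'
from fn import *
to((.4632,-.2494,.083),13.5)
c=shot("side");crop(c,250,220,410,380,4,"s4")
E
```

```text
t 3.95 pos [ 466.  -251.5   89.1] rot [-90.31  -0.3   12.77] F [-0.4  0.5  1. ] T [0.01 0.09 0.01] op 27.0 j6 34.7
shares x,y,z total [-0.09  0.24  0.11] turn y -0.16
```

View pics/s4.png

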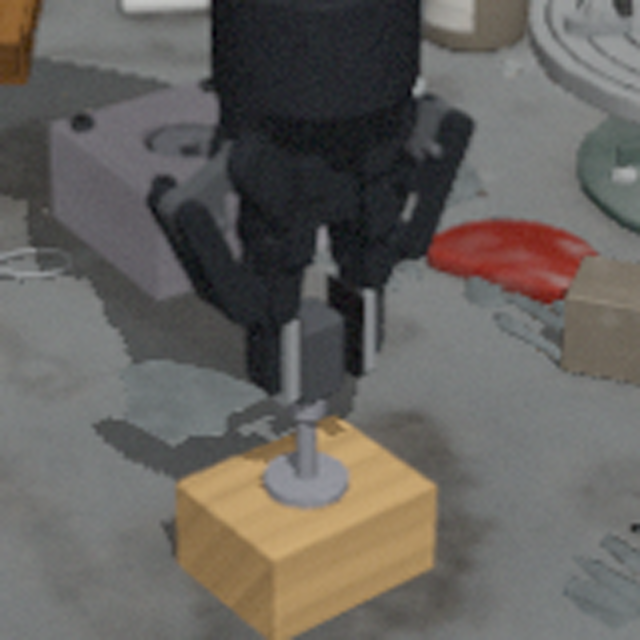

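>>> send_rows([
  [-0.09,0.24,0.1,0.07,-0.1,0.07,27],
  [0,0,0,0,0,0,27],
])

```text
time: 4.17
eef_pos: [0.4645, -0.2507, 0.0859]
ee_rot: [-90.2, -0.1, 13.3]
wrist_force: [-0.1, 0.6, -1.3]
opening: 0.0269
```

```bash
python3 - <<'E'
from fn import *
to((.4632,-.2494,.083),13.5)
c=shot("side");crop(c,270,270,370,350,8,"s5")
E
```

```text
t 4.17 pos [ 464.5 -250.7   85.9] rot [-90.18  -0.1   13.26] F [-0.1  0.6 -1.3] T [-0.06  0.05 -0.02] op 26.9 j6 34.2
shares x,y,z total [-0.04  0.11  0.06] turn y -0.05
```

View pics/s5.png

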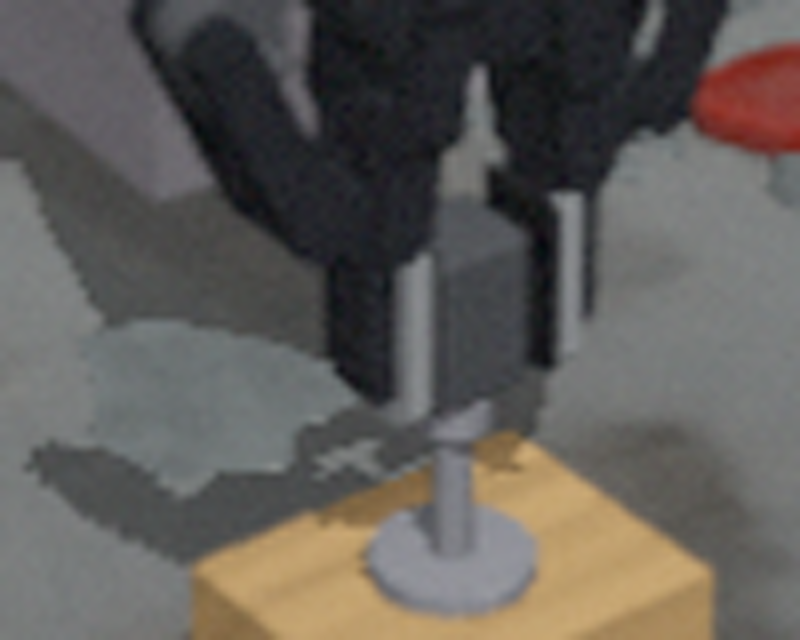

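>>> send_rows([
  [-0.03,0.05,0.04,0.03,-0.05,0.02,25],
  [0,0,0,0,0,0,23.5],
  [0,0,0,0,0,0,22],
  [0,0,0,0,0,0,18],
])

```text
time: 4.55
eef_pos: [0.4645, -0.2508, 0.0866]
ee_rot: [-90.2, -0.1, 13.5]
wrist_force: [0.6, 0.3, -1.6]
opening: 0.0216
```

```bash
python3 - <<'E'
from fn import *
to((.4632,-.2494,.083),13.5)
E
```

```text
t 4.55 pos [ 464.5 -250.8   86.6] rot [-90.18  -0.1   13.48] F [ 0.6  0.3 -1.6] T [ 0.01  0.01 -0.01] op 21.6 j6 34.0
shares x,y,z total [-0.04  0.14  0.07] turn y -0.01
```

>>> send_rows([
  [0,0,0,0,0,0,15],
  [0,0,0,0,0,0,15],
  [0,-0.3,0,0,0,0,15],
  [0,-0.6,0,0,0,0,15],
  [0,-0.8,0,0,0,0,15],
  [0,-0.8,0,0,0,0,15],
  [0,-0.7,0,0,0,0,15],
  [0,0,0,0,0,0,15],
], newtons=70)

```text
time: 5.22
eef_pos: [0.4628, -0.2494, 0.1695]
ee_rot: [-90.0, 0.1, 13.5]
wrist_force: [-0.2, 0.0, -0.7]
opening: 0.0211
```

```bash
python3 - <<'E'
from fn import *
to((.5193,.024,.160),74)
c=shot("side");crop(c,250,200,390,320,5,"s6")
c=shot("top");crop(c,390,225,490,325,6,"t6")
E
```

```text
t 5.22 pos [ 462.8 -249.4  169.5] rot [-8.998e+01  5.000e-02  1.346e+01] F [-0.2  0.  -0.7] T [ 0.01 -0.05  0.02] op 21.1 j6 34.0
shares x,y,z total [ 4.74  0.38 10.11] turn y -13.21
```

View pics/s6.png

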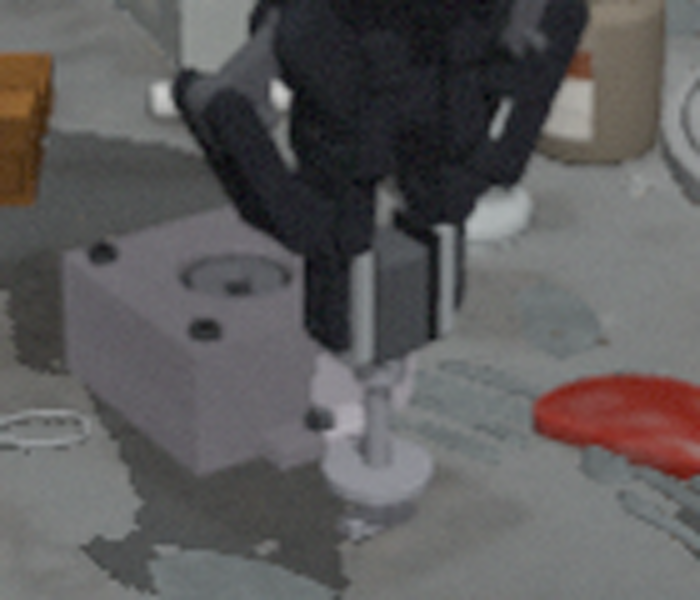

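View pics/t6.png

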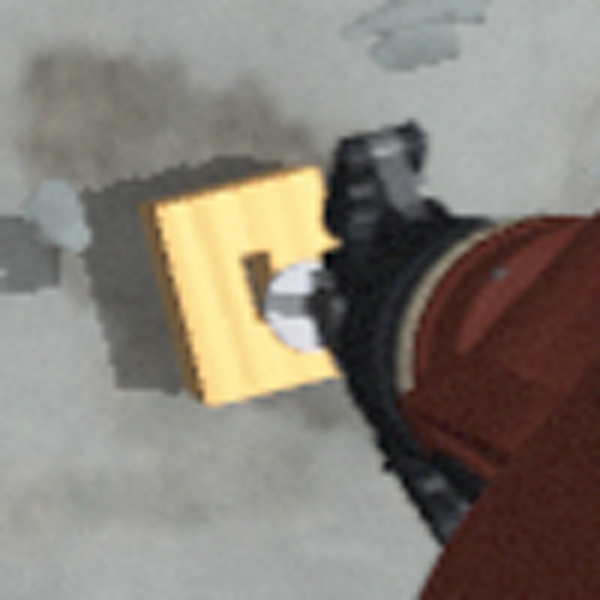

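>>> send_rows([
  [0.3,0,0.6,0,0,0,15],
  [0.47,0,1,0,0,0,15],
  [0.47,0,1,0,0,0,15],
  [0.47,0,1,0,0,0,15],
  [0.47,0,1,0,0,0,15],
  [0.47,0,1,0,0,0,15],
  [0.47,0,1,0,0,0,15],
  [0.47,0,1,0,0,0,15],
  [0.47,0,1,0,0,0,15],
  [0.4,0,0.8,0,0,0,15],
])

```text
time: 6.15
eef_pos: [0.5108, 0.0151, 0.1507]
ee_rot: [-89.2, 1.1, 13.0]
wrist_force: [-0.3, -0.6, -1.8]
opening: 0.0212
```

>>> send_rows([
  [0,0,0,0,-1,0,15],
  [0,0,0,0,-1,0,15],
  [0,0,0,0,-1,0,15],
  [0,0,0,0,-1,0,15],
  [0,0,0,0,-1,0,15],
  [0,0,0,0,-1,0,15],
  [0,0,0,0,-1,0,15],
  [0,0,0,0,-1,0,15],
  [0,0,0,0,-1,0,15],
  [0,0,0,0,-1,0,15],
])

```text
time: 6.98
eef_pos: [0.5022, 0.0238, 0.1326]
ee_rot: [-87.3, 0.4, 61.3]
wrist_force: [-0.4, 0.1, -1.1]
opening: 0.0212
```

```bash
python3 - <<'E'
from fn import *
to((.5193,.024,.135),74)
E
```

```text
t 6.98 pos [502.2  23.8 132.6] rot [-87.31   0.42  61.28] F [-0.4  0.1 -1.1] T [-0.06 -0.08 -0.01] op 21.2 j6 16.3
shares x,y,z total [ 0.34 -0.1  -0.6 ] turn y -2.78
```

>>> send_rows([
  [0.17,-0.3,-0.3,-0.5,-0.9,-0.09,15],
  [0.17,0,-0.3,-0.1,-0.9,0,15],
  [0,0,0,0,-0.8,0,15],
  [0,0,0,0,0,0,15],
])

```text
time: 7.32
eef_pos: [0.5167, 0.0253, 0.1325]
ee_rot: [-89.6, -0.1, 74.0]
wrist_force: [0.6, 0.4, -1.1]
opening: 0.0215
```

```bash
python3 - <<'E'
from fn import *
to((.5193,.024,.135),74)
E
```

```text
t 7.32 pos [516.7  25.3 132.5] rot [-8.962e+01 -7.000e-02  7.403e+01] F [ 0.6  0.4 -1.1] T [ 0.01 -0.02 -0.02] op 21.5 j6 4.2
shares x,y,z total [-0.02 -0.1  -0.12] turn y 0.01
```

>>> send_rows([
  [0,-0.05,-0.15,-0.08,0,0,15],
  [0,0,0,0,0,0,15],
])

```text
time: 7.48
eef_pos: [0.5192, 0.0245, 0.1314]
ee_rot: [-89.8, -0.1, 73.8]
wrist_force: [-0.5, 1.6, -1.2]
opening: 0.0214
```

```bash
python3 - <<'E'
from fn import *
to((.5207,.0236,.135),74)
c=shot("side");crop(c,240,180,360,300,6,"s7")
c=shot("top");crop(c,270,205,370,295,7,"t7")
E
```

```text
t 7.48 pos [519.2  24.5 131.4] rot [-8.981e+01 -6.000e-02  7.382e+01] F [-0.5  1.6 -1.2] T [-0.02 -0.01  0.01] op 21.4 j6 4.4
shares x,y,z total [-0.02 -0.14 -0.07] turn y -0.04
```

View pics/s7.png

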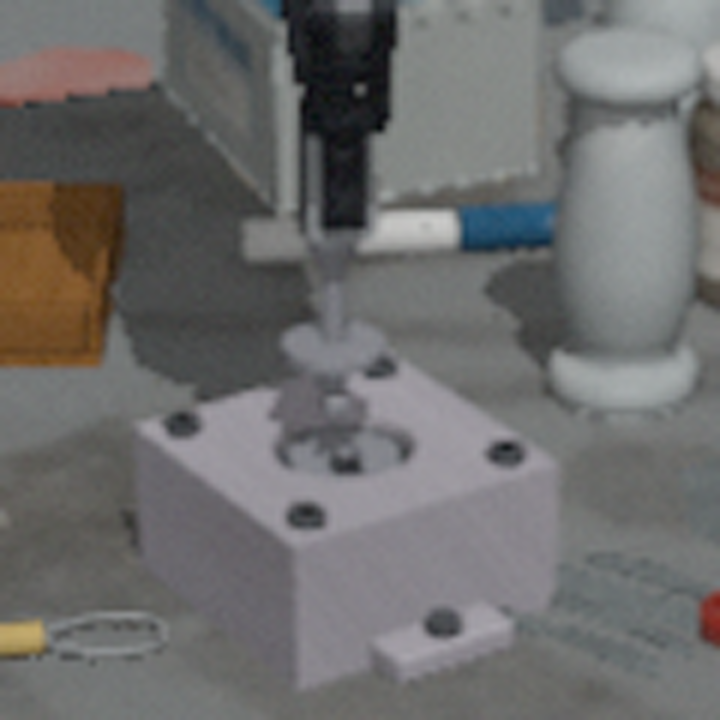

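View pics/t7.png

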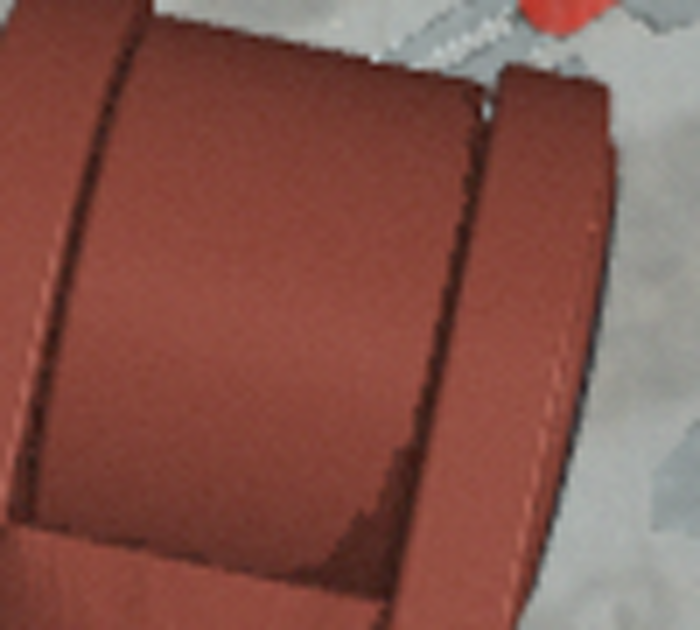

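```bash
python3 - <<'E'
from fn import *
c=shot("side");crop(c,280,215,312,265,16,"s8")
g=cv2.cvtColor(c["img"],cv2.COLOR_BGR2GRAY)
print(proj(c,(.5193,.024,.052)),proj(c,(.5193,.024,.085)),proj(c,(.5193,.024,.048)),proj(c,(.5193+.00917,.024-.004,.085)))
E
```

```text
[296.34850902 254.76542056] [296.09478004 239.50089304] [296.37939117 256.59019182] [301.29861466 239.53618868]
```

View pics/s8.png

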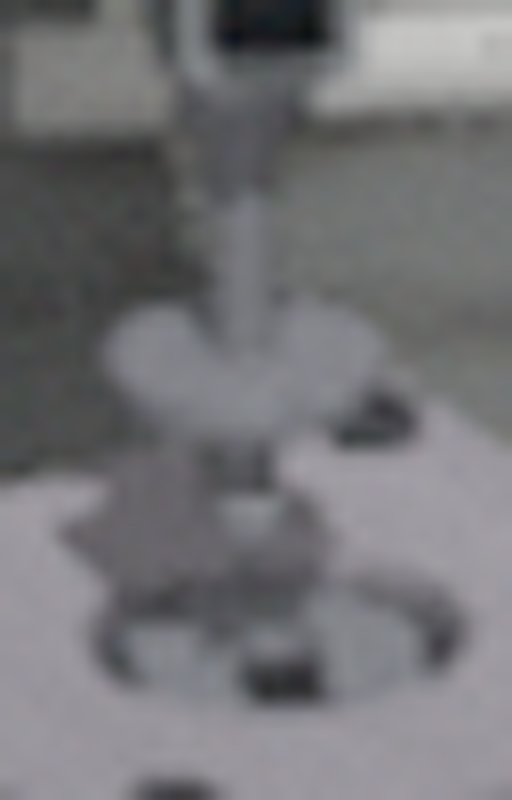

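>>> send_rows([
  [0.01,0,-0.15,-0.03,0,0,15],
  [0,0,-0.03,0,0,0,15],
  [0,0,0,0,0,0,15],
])

```text
time: 7.88
eef_pos: [0.5238, 0.0234, 0.1317]
ee_rot: [-89.9, -0.1, 73.8]
wrist_force: [0.2, -0.4, -1.9]
opening: 0.0213
```

```bash
python3 - <<'E'
from fn import *
to((.5225,.0237,.115),74)
c=shot("side");crop(c,280,215,312,265,16,"s9")
E
```

```text
t 7.88 pos [523.8  23.4 131.7] rot [-8.995e+01 -6.000e-02  7.376e+01] F [ 0.2 -0.4 -1.9] T [ 0.02 -0.01  0.01] op 21.3 j6 4.4
shares x,y,z total [-0.    0.67  0.05] turn y -0.05
```

View pics/s9.png

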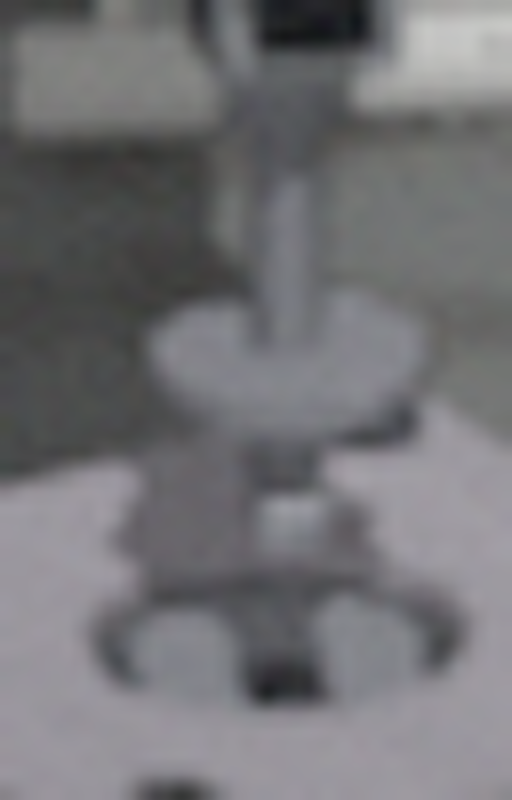

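>>> send_rows([
  [0,0.1,0.05,0,0,0,15],
  [0,0.2,0,0,0,0,15],
  [0,0.2,0,0,0,0,15],
  [0,0.1,0,0,0,0,15],
  [0,0,0,0,0,0,15],
])

```text
time: 8.35
eef_pos: [0.5223, 0.0238, 0.115]
ee_rot: [-89.9, -0.1, 73.7]
wrist_force: [0.5, 0.4, -1.3]
opening: 0.0209
```

```bash
python3 - <<'E'
from fn import *
to((.5226,.0237,.095),74)
c=shot("side");crop(c,280,215,312,265,16,"s10")
E
```

```text
t 8.35 pos [522.3  23.8 115. ] rot [-8.995e+01 -6.000e-02  7.374e+01] F [ 0.5  0.4 -1.3] T [-0.    0.02  0.01] op 20.9 j6 4.5
shares x,y,z total [-0.    0.8  -0.01] turn y -0.06
```

View pics/s10.png

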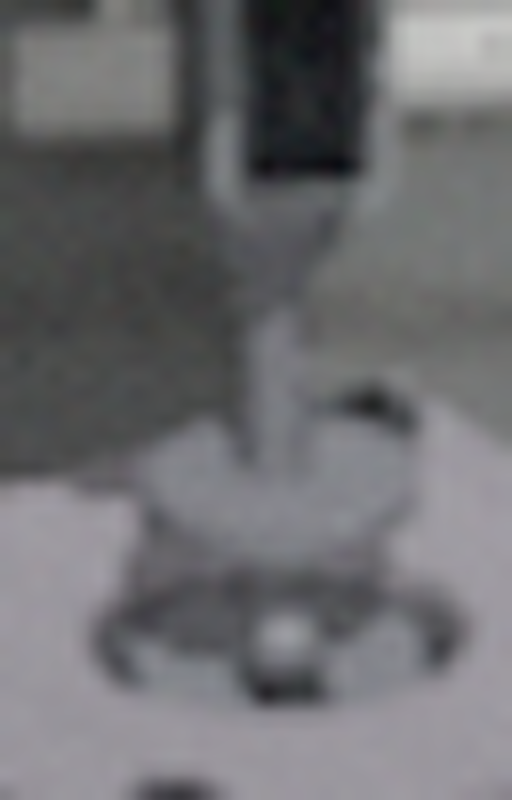

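>>> send_rows([
  [0,0.1,0,0,0,0,15],
  [0,0.1,0,0,0,0,15],
  [0,0.1,0,0,0,0,15],
])

```text
time: 8.65
eef_pos: [0.5227, 0.0237, 0.1077]
ee_rot: [-90.0, -0.1, 73.7]
wrist_force: [0.2, 0.2, -1.3]
opening: 0.0214
```

```bash
python3 - <<'E'
from fn import *
to((.5226,.0237,.095),74)
E
```

```text
t 8.65 pos [522.7  23.7 107.7] rot [-8.999e+01 -6.000e-02  7.374e+01] F [ 0.2  0.2 -1.3] T [ 0.01 -0.05 -0.02] op 21.4 j6 4.5
shares x,y,z total [-0.    0.51  0.  ] turn y -0.06
```

>>> send_rows([
  [0,0.1,0,0,0,0,15],
  [0,0.1,0,0,0,0,15],
  [0,0.1,0,0,0,0,15],
])

```text
time: 8.9
eef_pos: [0.5227, 0.0238, 0.0995]
ee_rot: [-90.0, -0.1, 73.7]
wrist_force: [-0.7, -0.1, -1.7]
opening: 0.021
```

```bash
python3 - <<'E'
from fn import *
to((.5226,.0237,.095),74)
E
```

```text
t 8.9 pos [522.7  23.8  99.5] rot [-9.000e+01 -6.000e-02  7.374e+01] F [-0.7 -0.1 -1.7] T [-0.03  0.03  0.03] op 21.0 j6 4.5
shares x,y,z total [-0.    0.18  0.01] turn y -0.06
```

>>> send_rows([
  [0,0.08,0,0,0,0,15],
  [0,0.06,0,0,0,0,15],
  [0,0.03,0,0,0,0,15],
])

```text
time: 9.15
eef_pos: [0.5227, 0.0238, 0.0946]
ee_rot: [-90.0, -0.1, 73.7]
wrist_force: [-2.5, 0.3, 7.1]
opening: 0.0211
```

```bash
python3 - <<'E'
from fn import *
to((.5226,.0237,.095),74)
E
```

```text
t 9.15 pos [522.7  23.8  94.6] rot [-9.000e+01 -6.000e-02  7.374e+01] F [-2.5  0.3  7.1] T [0.03 0.63 0.03] op 21.1 j6 4.5
shares x,y,z total [-0.   -0.02  0.  ] turn y -0.06
```

>>> send_rows([
  [0,-0.06,0,0,0,0,15],
  [0,0,0,0,0.4,0,15],
  [0,0,0,0,0.4,0,15],
  [0,0,0,0,0.4,0,15],
])

```text
time: 9.48
eef_pos: [0.5229, 0.0237, 0.0966]
ee_rot: [-90.0, -0.1, 68.1]
wrist_force: [0.2, 0.1, -1.2]
opening: 0.0209
```

```bash
python3 - <<'E'
from fn import *
to((.5226,.0237,.0961),-7)
E
```

```text
t 9.48 pos [522.9  23.7  96.6] rot [-9.002e+01 -7.000e-02  6.810e+01] F [ 0.2  0.1 -1.2] T [ 0.03 -0.01 -0.02] op 20.9 j6 10.1
shares x,y,z total [-0.01  0.02  0.01] turn y 16.38
```

```bash
cat > cir.py <<'E'
from fn import *
k=2.0
def st():
    o=bot.get_obs();y=np.radians(o["ee_rot"][2]);B=np.array([.5208,.0244])
    T=B-k*.001*np.array([-np.sin(y),np.cos(y)]);to((*T,.0961),-7)
if __name__=="__main__": st()
E
python3 cir.py
```

```text
t 9.48 pos [522.9  23.7  96.6] rot [-9.002e+01 -7.000e-02  6.810e+01] F [ 0.2  0.1 -1.2] T [ 0.03 -0.01 -0.02] op 20.9 j6 10.1
shares x,y,z total [-0.01  0.02  0.01] turn y 16.38
```

>>> send_rows([
  [-0.01,0,0,0,0.5,0,15],
  [-0.01,0,0,0,0.6,0,15],
  [-0.005,0,0,0,0.6,0,15],
  [0,0,0,0,0.6,0,15],
])

```text
time: 9.82
eef_pos: [0.5229, 0.0231, 0.097]
ee_rot: [-90.0, -0.1, 57.1]
wrist_force: [-0.6, 0.2, -1.4]
opening: 0.0214
```

```bash
python3 cir.py
```

```text
t 9.82 pos [522.9  23.1  97. ] rot [-9.003e+01 -8.000e-02  5.708e+01] F [-0.6  0.2 -1.4] T [0.08 0.1  0.03] op 21.4 j6 21.1
shares x,y,z total [-0.    0.04  0.02] turn y 13.98
```

>>> send_rows([
  [-0.01,0.03,0.01,0,0.7,0,15],
  [-0.005,0.01,0,0,0.7,0,15],
  [-0.005,0,0,0,0.7,0,15],
  [-0.005,0,0,0,0.7,0,15],
  [-0.005,0,0,0,0.7,0,15],
])

```text
time: 10.23
eef_pos: [0.5224, 0.0226, 0.0965]
ee_rot: [-90.0, -0.1, 40.2]
wrist_force: [0.4, 0.2, -1.2]
opening: 0.0209
```

```bash
python3 cir.py
```

```text
t 10.23 pos [522.4  22.6  96.5] rot [-90.03  -0.11  40.25] F [ 0.4  0.2 -1.2] T [-0.01  0.03  0.06] op 20.9 j6 37.8
shares x,y,z total [-0.    0.02  0.02] turn y 10.31
```

>>> send_rows([
  [-0.01,0.03,0.01,0,0.7,0,15],
  [-0.01,0.01,0,0,0.7,0,15],
  [-0.005,0,0,0,0.7,0,15],
  [-0.005,0,0,0,0.7,0,15],
  [-0.005,0,0,0,0.7,0,15],
])

```text
time: 10.65
eef_pos: [0.5217, 0.0222, 0.096]
ee_rot: [-90.0, -0.1, 23.4]
wrist_force: [-0.6, 1.3, -0.8]
opening: 0.0212
```

```bash
python3 cir.py
```

```text
t 10.65 pos [521.7  22.2  96. ] rot [-90.01  -0.14  23.37] F [-0.6  1.3 -0.8] T [-0.01  0.02 -0.02] op 21.2 j6 54.7
shares x,y,z total [ 0.   -0.01  0.01] turn y 6.62
```

>>> send_rows([
  [-0.005,0,0,0,0.7,0,15],
  [-0.005,0,0,0,0.7,0,15],
  [-0.005,0,0,0,0.7,0,15],
  [-0.005,0,0,0,0.7,0,15],
  [-0.005,0,0,0,0.7,0,15],
])

```text
time: 11.07
eef_pos: [0.5212, 0.0221, 0.0964]
ee_rot: [-90.0, -0.2, 6.5]
wrist_force: [-0.9, -0.0, -1.7]
opening: 0.021
```

```bash
python3 cir.py
```

```text
t 11.07 pos [521.2  22.1  96.4] rot [-89.97  -0.16   6.49] F [-0.9 -0.  -1.7] T [0.01 0.05 0.01] op 21.0 j6 71.5
shares x,y,z total [-0.01  0.01  0.01] turn y 2.94
```

>>> send_rows([
  [-0.01,0,0,0,0.6,0,15],
  [-0.01,0,0.01,0,0.6,0,15],
  [-0.005,0,0,0,0.6,0,15],
  [0,0,0,0,0.5,0,15],
  [0,0,0,0,0,0,15],
])

```text
time: 11.48
eef_pos: [0.5207, 0.0223, 0.0969]
ee_rot: [-89.9, -0.2, -4.8]
wrist_force: [-0.4, -0.1, -0.8]
opening: 0.021
```

```bash
python3 cir.py
```

```text
t 11.48 pos [520.7  22.3  96.9] rot [-89.94  -0.18  -4.78] F [-0.4 -0.1 -0.8] T [-0.01 -0.02 -0.02] op 21.0 j6 82.8
shares x,y,z total [-0.    0.03  0.01] turn y 0.48
```

>>> send_rows([
  [0,-0.05,0,0,0,0,15],
  [0,-0.05,0,0,0,0,15],
  [0,-0.05,0,0,0,0,15],
], newtons=80)

```text
time: 11.73
eef_pos: [0.52, 0.0226, 0.0982]
ee_rot: [-89.9, -0.0, -4.6]
wrist_force: [6.8, 0.1, -18.5]
opening: 0.0208
```

```bash
python3 cir.py
```

```text
t 11.73 pos [520.   22.6  98.2] rot [-8.988e+01 -5.000e-02 -4.580e+00] F [  6.8   0.1 -18.5] T [-0.09 -1.78 -0.03] op 20.8 j6 82.6
shares x,y,z total [ 0.03  0.09 -0.01] turn y 0.53
```

>>> send_rows([
  [0.04,-0.05,0,0,0,0,15],
  [0.02,-0.06,0,0,0,0,15],
  [0,-0.06,0,0,0,0,15],
])

```text
time: 11.98
eef_pos: [0.5201, 0.0227, 0.0986]
ee_rot: [-89.8, 0.2, -4.5]
wrist_force: [6.6, -1.4, -20.3]
opening: 0.0211
```

```bash
python3 cir.py
```

```text
t 11.98 pos [520.1  22.7  98.6] rot [-89.84   0.2   -4.48] F [  6.6  -1.4 -20.3] T [-0.28 -1.97 -0.07] op 21.1 j6 82.5
shares x,y,z total [ 0.02  0.1  -0.01] turn y 0.55
```

>>> send_rows([
  [0.05,-0.08,0,-0.03,0,-0.05,15],
  [0.05,-0.08,0,-0.03,0,-0.05,15],
  [0.03,-0.08,0,0,0,-0.03,15],
])

```text
time: 12.23
eef_pos: [0.5199, 0.0228, 0.1008]
ee_rot: [-90.1, 0.1, -4.4]
wrist_force: [2.5, -1.0, -23.8]
opening: 0.0207
```

```bash
python3 cir.py
```

```text
t 12.23 pos [519.9  22.8 100.8] rot [-90.12   0.11  -4.43] F [  2.5  -1.  -23.8] T [-0.43 -0.63 -0.02] op 20.7 j6 82.6
shares x,y,z total [ 0.03  0.19 -0.01] turn y 0.56
```

>>> send_rows([
  [0.03,-0.08,0,0,0,-0.03,15],
  [0.03,-0.08,0,0,0,-0.03,15],
  [0.02,-0.08,0,0,0,-0.03,15],
])

```text
time: 12.48
eef_pos: [0.5193, 0.0226, 0.1036]
ee_rot: [-90.2, 0.1, -4.4]
wrist_force: [4.7, -2.8, -28.1]
opening: 0.0208
```

```bash
python3 cir.py; python3 - <<'E'
from fn import *
c=shot("side");crop(c,270,205,325,265,12,"s11")
E
```

```text
t 12.48 pos [519.3  22.6 103.6] rot [-9.016e+01  6.000e-02 -4.420e+00] F [  4.7  -2.8 -28.1] T [-0.56 -1.19  0.07] op 20.8 j6 82.6
shares x,y,z total [ 0.05  0.3  -0.  ] turn y 0.56
```

View pics/s11.png

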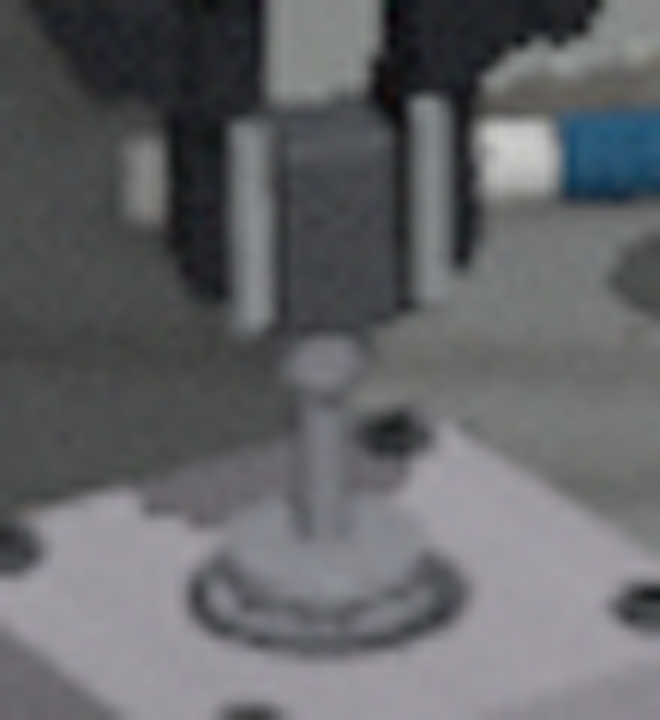

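>>> send_rows([
  [0.08,-0.08,-0.03,0,0,0,15],
  [0.08,-0.1,-0.03,0,0,0,15],
  [0.08,-0.1,-0.03,0,0,0,15],
], newtons=100)

```text
time: 12.78
eef_pos: [0.5215, 0.0213, 0.1091]
ee_rot: [-90.0, 0.6, -4.4]
wrist_force: [-4.5, 1.4, -20.8]
opening: 0.0208
```

```bash
python3 cir.py
```

```text
t 12.78 pos [521.5  21.3 109.1] rot [-90.02   0.55  -4.37] F [ -4.5   1.4 -20.8] T [ 0.69  1.45 -0.02] op 20.8 j6 82.4
shares x,y,z total [-0.04  0.52  0.04] turn y 0.57
```

>>> send_rows([
  [-0.02,-0.1,0.02,0,0,-0.1,15],
  [0.01,-0.1,0.01,0,0,0,15],
  [0.02,-0.1,0,0,0,0,15],
])

```text
time: 13.03
eef_pos: [0.5211, 0.0222, 0.1164]
ee_rot: [-90.0, 0.2, -4.4]
wrist_force: [-1.1, 0.3, -21.1]
opening: 0.0207
```

```bash
python3 cir.py
```

```text
t 13.03 pos [521.1  22.2 116.4] rot [-90.01   0.21  -4.37] F [ -1.1   0.3 -21.1] T [-0.06  0.57  0.05] op 20.7 j6 82.4
shares x,y,z total [-0.02  0.81  0.01] turn y 0.57
```

>>> send_rows([
  [0,-0.12,0,0,0,-0.03,15],
  [0,-0.12,0,0,0,-0.02,15],
  [0,-0.12,0,0,0,0,15],
])

```text
time: 13.28
eef_pos: [0.5243, 0.0216, 0.1309]
ee_rot: [-90.1, -0.5, -4.4]
wrist_force: [-3.4, 0.5, -5.8]
opening: 0.0207
```

```bash
python3 cir.py
```

```text
t 13.28 pos [524.3  21.6 130.9] rot [-90.07  -0.51  -4.36] F [-3.4  0.5 -5.8] T [0.23 1.06 0.04] op 20.7 j6 82.4
shares x,y,z total [-0.15  1.39  0.02] turn y 0.58
```

>>> send_rows([
  [-0.1,-0.05,0.02,0,0,0.1,15],
  [-0.02,0,0,0,0,0,15],
])

```text
time: 13.45
eef_pos: [0.5242, 0.0217, 0.1374]
ee_rot: [-90.1, -0.5, -4.4]
wrist_force: [-1.4, -0.9, -4.5]
opening: 0.0203
```

```bash
python3 cir.py;  python3 - <<'E'
from fn import *
c=shot("side");crop(c,265,190,325,260,10,"s12")
E
```

```text
t 13.45 pos [524.2  21.7 137.4] rot [-90.13  -0.52  -4.36] F [-1.4 -0.9 -4.5] T [ 0.09  0.34 -0.  ] op 20.3 j6 82.5
shares x,y,z total [-0.14  1.65  0.02] turn y 0.58
```

View pics/s12.png

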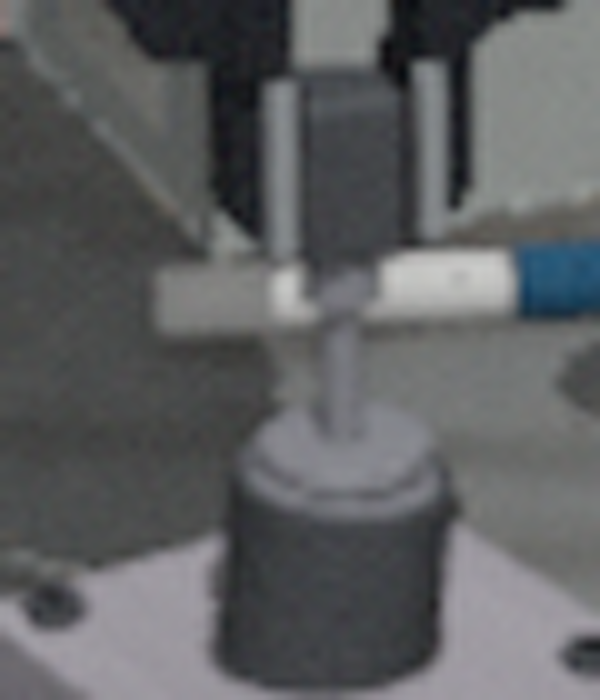

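>>> send_rows([
  [-0.06,-0.15,0,0,0,0.06,15],
  [-0.02,-0.25,0,0,0,0.06,15],
  [0,-0.35,0,0,0,0,15],
  [0,-0.35,0,0,0,0,15],
  [0,-0.2,0,0,0,0,15],
  [0,0,0,0,0,0,15],
])

```text
time: 14.0
eef_pos: [0.5245, 0.0213, 0.1765]
ee_rot: [-90.2, -0.3, -4.4]
wrist_force: [0.3, -0.1, -3.8]
opening: 0.0207
```

```bash
python3 - <<'E'
from fn import *
to((.4614+.001,.2871,.170),-4.4)
c=shot("side");crop(c,200,150,340,260,5,"s13")
E
```

```text
t 14.0 pos [524.5  21.3 176.5] rot [-90.19  -0.35  -4.37] F [ 0.3 -0.1 -3.8] T [ 0.03 -0.02 -0.05] op 20.7 j6 82.5
shares x,y,z total [-3.29  0.26 10.41] turn y 0.01
```

View pics/s13.png

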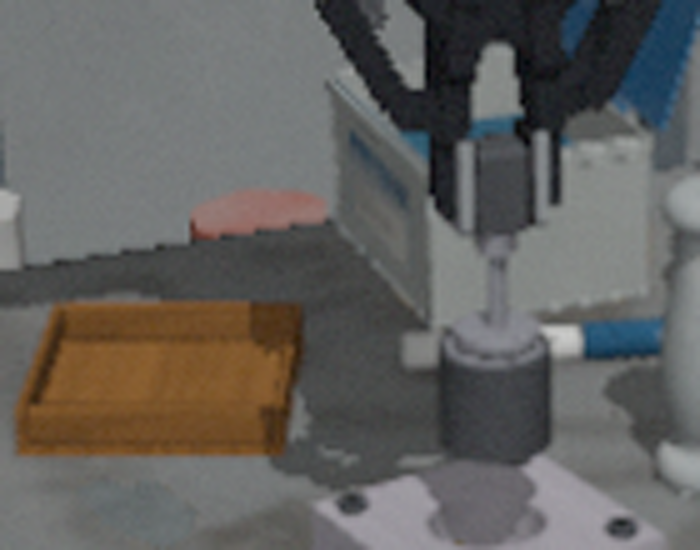

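>>> send_rows([
  [-0.08,-0.02,0.25,0,0,0,15],
  [-0.15,-0.03,0.45,0,0,0,15],
  [-0.2,-0.03,0.65,0,0,0,15],
  [-0.2,-0.03,0.65,0,0,0,15],
  [-0.2,-0.03,0.65,0,0,0,15],
  [-0.2,-0.03,0.65,0,0,0,15],
  [-0.2,-0.03,0.65,0,0,0,15],
  [-0.2,-0.03,0.65,0,0,0,15],
])

```text
time: 14.72
eef_pos: [0.4934, 0.1464, 0.1784]
ee_rot: [-90.2, -0.1, -4.6]
wrist_force: [0.7, 0.1, -4.6]
opening: 0.0209
```

```bash
python3 - <<'E'
from fn import *
to((.4625,.2855,.150),-4.4)
E
```

```text
t 14.72 pos [493.4 146.4 178.4] rot [-9.017e+01 -6.000e-02 -4.600e+00] F [ 0.7  0.1 -4.6] T [-0.02 -0.01 -0.03] op 20.9 j6 96.6
shares x,y,z total [-1.68  1.14  5.45] turn y -0.04
```

>>> send_rows([
  [-0.2,0,0.65,0,0,0,15],
  [-0.2,0,0.65,0,0,0,15],
  [-0.2,0,0.65,0,0,0,15],
  [-0.2,0,0.65,0,0,0,15],
  [-0.2,0,0.65,0,0,0,15],
  [-0.2,0.1,0.6,0,0,0,15],
  [-0.15,0.1,0.4,0,0,0,15],
  [-0.1,0.1,0.3,0,0,0,15],
  [-0.1,0,0.2,0,0,0,15],
  [0,0,0,0,0,0,15],
])

```text
time: 15.55
eef_pos: [0.4527, 0.2841, 0.1662]
ee_rot: [-90.1, 0.4, -4.1]
wrist_force: [0.3, -0.3, -4.5]
opening: 0.0206
```

```bash
python3 - <<'E'
from fn import *
to((.4625,.2855,.0946),-4.4)
c=shot("side");crop(c,170,140,310,260,5,"s14")
c=shot("top","t14")
for z in (.005,.07):print(proj(c,(.4614,.2871,z)))
E
```

```text
t 15.55 pos [452.7 284.1 166.2] rot [-90.14   0.39  -4.13] F [ 0.3 -0.3 -4.5] T [ 0.08 -0.04  0.01] op 20.6 j6 112.2
shares x,y,z total [0.39 2.87 0.09] turn y 0.06
[208.78456141 270.9240415 ]
[201.52370777 272.59012704]
```

View pics/s14.png

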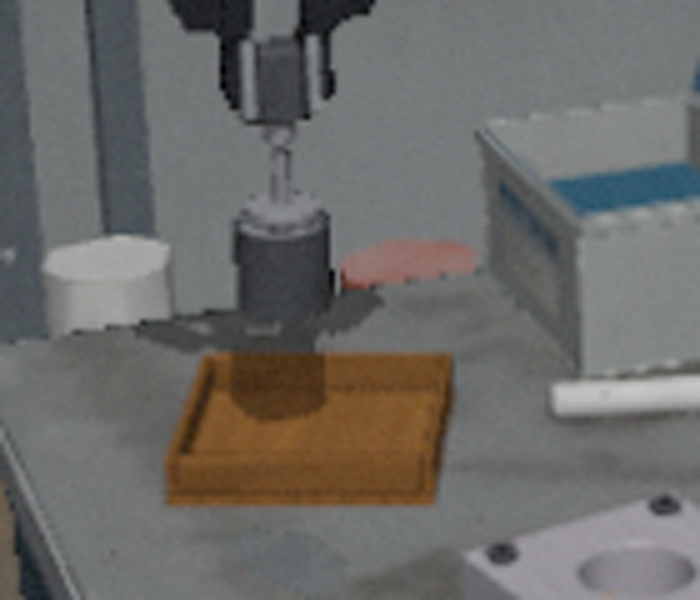

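View pics/t14.png

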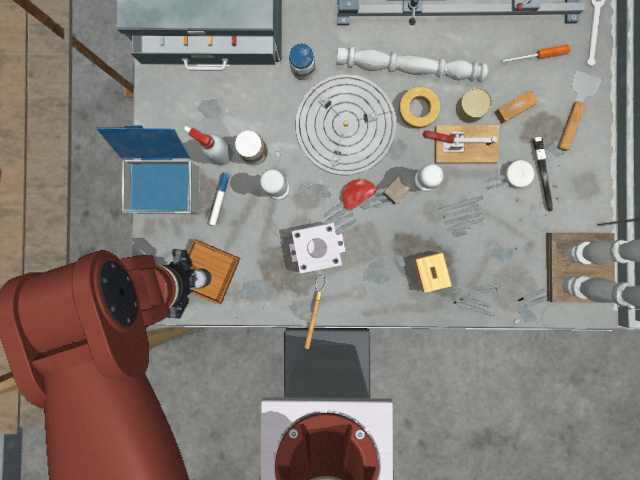

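>>> send_rows([
  [0.2,0,0.05,0,0,-0.08,15],
  [0.15,0.2,0.03,0.03,0,0,15],
  [0,0.4,0,0,0,0,15],
  [0,0.5,0,0,0,0,15],
  [0,0.5,0,0,0,0,15],
  [0,0.3,0,0,0,0,15],
  [0,0.1,0,0,0,0,15],
  [0,0,0,0,0,0,15],
])

```text
time: 16.32
eef_pos: [0.464, 0.2811, 0.1095]
ee_rot: [-90.1, 0.0, -4.5]
wrist_force: [-0.6, -0.5, -3.3]
opening: 0.0203
```

```bash
python3 - <<'E'
from fn import *
to((.4625,.2855,.0946),-4.4)
c=shot("side");crop(c,170,140,310,260,5,"s15")
print(bot.get_obs()["tau"].round(1))
E
```

```text
t 16.32 pos [464.  281.1 109.5] rot [-9.01e+01  3.00e-02 -4.46e+00] F [-0.6 -0.5 -3.3] T [-0.02  0.03 -0.01] op 20.3 j6 111.9
shares x,y,z total [-0.07  0.6   0.17] turn y -0.01
[ -0.  -50.4  53.5  -0.3   0.   -0. ]
```

View pics/s15.png

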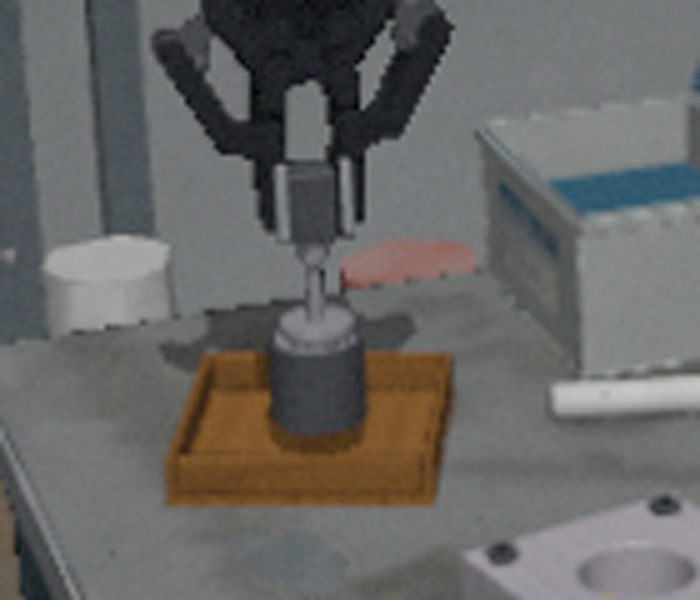

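>>> send_rows([
  [0,0.1,0.03,0,0,0,15],
  [0,0.1,0.03,0,0,0,15],
  [0,0.08,0.03,0,0,0,15],
  [0,0.06,0.02,0,0,0,15],
  [0,0.05,0,0,0,0,15],
])

```text
time: 16.78
eef_pos: [0.4653, 0.2848, 0.1011]
ee_rot: [-90.0, -0.1, -4.4]
wrist_force: [-0.3, -1.0, -4.3]
opening: 0.0206
```

```bash
python3 - <<'E'
from fn import *
to((.4625,.2855,.0946),-4.4)
E
```

```text
t 16.78 pos [465.3 284.8 101.1] rot [-90.02  -0.13  -4.43] F [-0.3 -1.  -4.3] T [-0.05 -0.04 -0.03] op 20.6 j6 112.2
shares x,y,z total [-0.11  0.26  0.02] turn y -0.01
```

>>> send_rows([
  [0,0.06,0,0,0,0,15],
  [0,0.06,0,0,0,0,15],
  [0,0.05,0,0,0,0,15],
  [0,0.05,0,0,0,0,15],
])

```text
time: 17.12
eef_pos: [0.4656, 0.285, 0.0956]
ee_rot: [-90.0, -0.2, -4.4]
wrist_force: [0.8, 0.6, -3.7]
opening: 0.0206
```

```bash
python3 - <<'E'
from fn import *
to((.4625,.2855,.0916),-4.4)
E
```

```text
t 17.12 pos [465.6 285.   95.6] rot [-90.01  -0.18  -4.42] F [ 0.8  0.6 -3.7] T [-0.    0.02 -0.04] op 20.6 j6 112.2
shares x,y,z total [-0.13  0.16  0.01] turn y -0.0
```

>>> send_rows([
  [0,0.05,0,0,0,0,15],
  [0,0.05,0,0,0,0,15],
])

```text
time: 17.28
eef_pos: [0.4658, 0.2851, 0.0933]
ee_rot: [-90.0, -0.2, -4.4]
wrist_force: [-2.0, 0.0, -0.7]
opening: 0.0204
```

```bash
python3 - <<'E'
from fn import *
to((.4625,.2855,.0916),-4.4)
E
```

```text
t 17.28 pos [465.8 285.1  93.3] rot [-89.98  -0.21  -4.42] F [-2.   0.  -0.7] T [0.06 0.32 0.02] op 20.4 j6 112.2
shares x,y,z total [-0.13  0.07  0.01] turn y -0.0
```

>>> send_rows([
  [0,0.04,0,0,0,0,15],
  [0,0.03,0,0,0,0,15],
])

```text
time: 17.45
eef_pos: [0.4659, 0.2853, 0.0918]
ee_rot: [-90.0, -0.2, -4.4]
wrist_force: [-2.0, 0.1, 1.6]
opening: 0.0206
```

```bash
python3 - <<'E'
from fn import *
to((.4625,.2855,.0916),-4.4)
c=shot("side");crop(c,200,160,260,240,9,"s16")
E
```

```text
t 17.45 pos [465.9 285.3  91.8] rot [-89.96  -0.22  -4.41] F [-2.   0.1  1.6] T [ 0.07  0.43 -0.08] op 20.6 j6 112.2
shares x,y,z total [-0.13  0.01 -0.  ] turn y -0.0
```

View pics/s16.png

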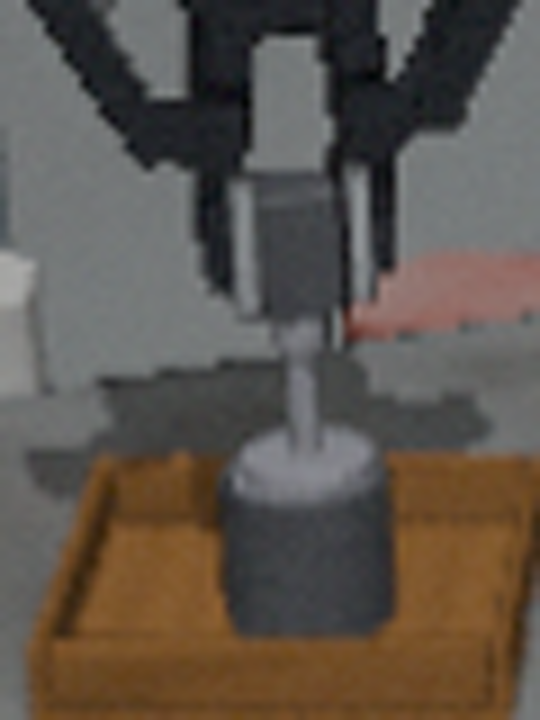

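>>> send_rows([
  [0,0,0,0,0,0,21],
  [0,0,0,0,0,0,24],
  [0,0,0,0,0,0,28],
  [0,0,0,0,0,0,36],
  [0,0,0,0,0,0,46],
  [0,0,0,0,0,0,50],
], newtons=20)

```text
time: 18.0
eef_pos: [0.4673, 0.2855, 0.0931]
ee_rot: [-89.9, -0.4, -4.4]
wrist_force: [0.4, -0.2, -0.0]
opening: 0.0498
```

```bash
python3 - <<'E'
from fn import *
to((.4625,.2855,.0916),-4.4)
c=shot("side");crop(c,200,160,260,240,9,"s17")
E
```

```text
t 18.0 pos [467.3 285.5  93.1] rot [-89.91  -0.41  -4.42] F [ 0.4 -0.2 -0. ] T [ 0.02 -0.    0.08] op 49.8 j6 112.2
shares x,y,z total [-0.19  0.06 -0.01] turn y -0.01
```

View pics/s17.png

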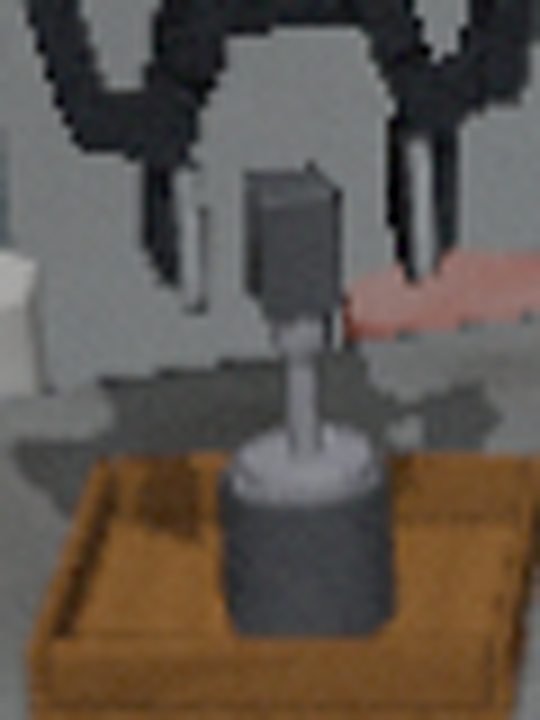

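>>> send_rows([
  [-0.06,-0.2,0,0,0,0,55],
  [0,-0.5,0,0,0,0,55],
  [0,-0.7,0,0,0,0,55],
  [0,-0.8,0,0,0,0,55],
  [0,-0.8,0,0,0,0,55],
  [0,-0.8,0,0,0,0,55],
  [0,-0.4,0,0,0,0,55],
  [0,0,0,0,0,0,55],
])

```text
time: 18.72
eef_pos: [0.464, 0.2853, 0.2082]
ee_rot: [-89.9, -0.5, -4.4]
wrist_force: [0.5, 0.0, -0.0]
opening: 0.055
```

```bash
python3 - <<'E'
from fn import *
to((.4625,.2855,.0916),-4.4)
c=shot("side");crop(c,190,130,270,240,6,"s18")
shot("top","t18")
E
```

```text
t 18.72 pos [464.  285.3 208.2] rot [-89.9   -0.46  -4.42] F [ 0.5  0.  -0. ] T [-0.01 -0.01  0.05] op 55.0 j6 112.3
shares x,y,z total [-0.06  4.66  0.  ] turn y -0.0
```

View pics/s18.png

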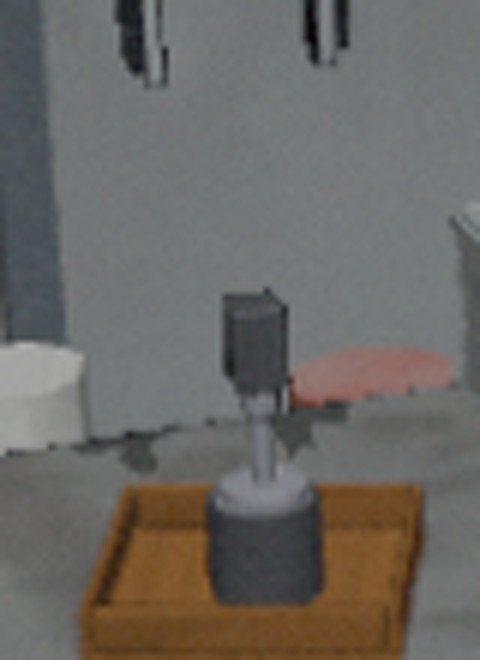

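View pics/t18.png

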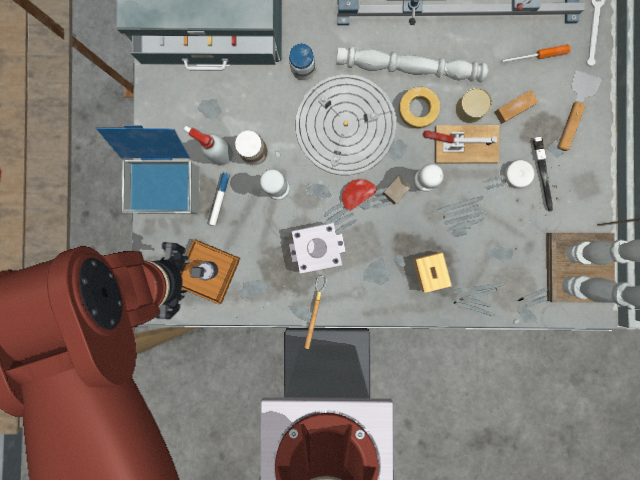

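>>> send_rows([
  [0,-0.2,0,0,0,0,55],
  [0,-0.2,0,0,0,0,55],
  [0,0,0,0,0,0,55],
  [0,0,0,0,0,0,55],
])

```text
time: 19.15
eef_pos: [0.4615, 0.2845, 0.2125]
ee_rot: [-90.1, -0.0, -4.4]
wrist_force: [-1.2, 0.3, 0.3]
opening: 0.0552
```

```bash
python3 - <<'E'
from fn import *
c=shot("side");crop(c,210,170,260,240,10,"s19")
for z in (.005,.045,.124):print(z,(proj(c,(.463,.286,z))-[210,170]+.5)*10)
E
```

```text
0.005 [237.55604409 595.22331294]
0.045 [227.52677403 436.02335007]
0.124 [207.88739356 110.60602505]
```

View pics/s19.png

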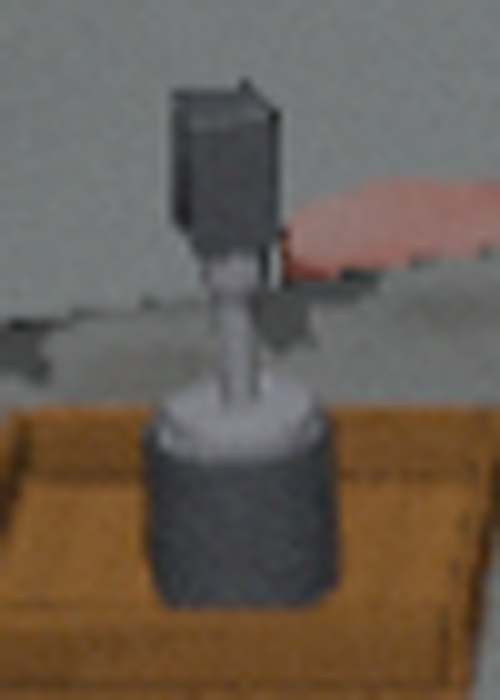

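```bash
python3 - <<'E'
import cv2,numpy as np
a=cv2.imread("pics/top0.png");b=cv2.imread("pics/t18.png")
d=cv2.absdiff(a,b).max(2)
for r in ((255,160,295,205),(380,170,450,205),(285,215,350,280)):print(r,(d[r[1]:r[3],r[0]:r[2]]>50).sum())
from workcell import bot
print(bot.get_obs()["wrist_force"],bot.sign_off())
E
```

```text
(255, 160, 295, 205) 0
(380, 170, 450, 205) 0
(285, 215, 350, 280) 91
the job is handed in; nothing more can be done
[-0.15037153 -0.18029906 -0.26215442] None
```

The plug is out of its bore and standing upright near the middle of the tray floor, with the puller caught in it. I handed the job in at about 19 s on the robot's clock.

- **Taking the puller and finding the slot:** I gripped the puller by its head in the stand. I then lined its foot up with the slot, which I measured at about 74° from the world x axis. The foot went in on the first try, and the collar landed with about 7 N.
- **Turning and drawing:** I turned the puller about 78° clockwise with no torque from the stop. The plug came up with a peak pull of about 28 N, which is more than the stated plunger force and weights add up to. Side forces reached about 7 N while I corrected a sideways drift of the arm. When the plungers let go, the tool jumped about 3 mm sideways, and the last part of the draw was slightly tilted.
- **Setting down:** I lowered the plug at a few millimetres per step, with only about 2 N on contact. The gripper never touched the plug.

**Last checks:**
- The side picture shows the plug and puller upright, to within about 1 pixel of the expected lean. The collar is resting on the plug.
- The gripper is more than 10 cm above the set-down height and touching nothing.
- The top picture shows no change around the other loose parts. The only change at the mould base is in the area of the emptied bore.
- No check failed. The cameras and the arm disagreed by 1–2 mm, which I corrected for.

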